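Lock the dish shuttle with the barrel bolt

ROBOT

A 6-joint arm with a two-finger parallel gripper is mounted at the origin on a cart in front of the work surface, level with it; the furniture and walls round the work are solid. World frame = base frame: x ahead of the robot, y to its left, z up, the work surface at z = 0. Lengths are in m, angles in degrees, forces in N, time in s.
With the tool pointing down it reaches from about 0.35 to 0.85 m from the base axis. Payload 8.1 kg.
Tool frame: the origin (TCP) lies at the very end of the fingers, on their centre line; the grasp point (between the pads) lies 19 mm behind it (robot.grip_depth is the distance from the TCP to the grasp point, in m); z points along the fingers, y is the line along which they close (so a half turn about z gives the same grasp; the last joint's range is limited). The gripper opens to 85 mm and grips with 20 to 120 N. Pads are 22 mm wide; open, the fingers measure 114 mm over their backs; the gripper's body (76 mm by 85 mm) begins 54 mm behind the grasp point. The pads swing forward as they close: fully open they stand 13 mm farther back than shut.
Start: joints at [61.054, 7.471, 85.268, -0, 87.261, -4.893], TCP at [0.245, 0.548, 0.231] pointing down, gripper open.
Joint ranges: [-169.43, 169.43], [-51.17, 129.36], [1.28, 143.12], [-76.62, 256.62], [0, 156.53], [-152.29, 152.29]. Speed limits (degrees/s): [136.94, 136.94, 159.86, 180, 180, 180].

INTERFACE

Orientations are given as [roll, pitch, yaw] about the fixed x, y, z axes, in that order (R = Rz(yaw) Ry(pitch) Rx(roll)).
In Python, from cell import robot gives the robot as it stands. The module is installed in compiled form; this text tells all that it offers. Calls block until the motion is done:
- robot.goto(position, orientation): joint-space move of the TCP to a pose.
- robot.move_l(position, attitude=None, vel=0.15, force_limit=None): straight line of the TCP; attitude=None keeps the orientation; vel is the mean speed in m/s. With force_limit (N) it stops when the force on the tool has changed by that much, and returns True; else False.
- robot.move_j(angles): joint-space move.
- robot.command_gripper(opening): opening from 0.0 (shut) to 1.0 (fully open); the grip force is fixed at half the most; returns when the fingers have stopped.
- robot.dwell(seconds).
- robot.ik(position, orientation): joint angles nearest the present ones, or None.
- robot.read_state(): the state.
- robot.capture(name): name is "side" or "top"; returns a dict with "img" (384x512x3 uint8, red, green, blue), "mtx" (3x3 intrinsics, pixels), "origin" and "orientation" of the camera in the world. Camera axes: x right, y down, z forward; pixel columns grow to the right and rows downward; lengths in m; the calibration is good to about 2 mm. A picture is of the moment at which its call begins. There is no depth.
A pose or a line that the arm cannot do raises robot.IKError and nothing moves.
- robot.hand_in(): hands the job in; it is judged then, once.
The state is a dict: "time": time; "qpos": joint angles; "joint_velocities": joint speeds; "joint_torque": joint torques, N m; "ee_pos": TCP position; "tool_rot": TCP orientation; "wrist_force": force on the tool from outside, world axes, zero at the start; "wrist_torque": the same for the moment, N m; "opening": opening from 0.0 (shut) to 1.0 (fully open); "gripper_force": force on a finger pad.
Only numpy, scipy, OpenCV 4.12 (cv2) and the standard library are available. Lean on these libraries where they do the work, as an engineer would, in place of code of your own. Each camera call takes 0.05 s, during which the arm holds its last target. There are 200 camera calls.

TASK

Push the dish shuttle along its rail until it is home on the stop screw of the blue block and bed it there for a moment with a steady 15 N or so; then push the barrel bolt across until its pin is all the way into the shuttle's keeper and press its shoulder onto the shuttle's side in the same way. These pressures are at the stop and at the shoulder, on top of what the sliding takes: under 9 N does not bed the parts, and over 22 N at any moment spoils them. Leave the things lying round the rail where they are.

Things in the scene. Friction and masses are not known exactly. Their poses are not given: they have to be found in the camera images.
- rail: Loading rail fixed to the table: dark plate 8 mm thick, 218 mm along y, with a channel between aluminium side rails (tops 30 mm above the table) and a barrel bolt on its robot side (tongue to x = -135 mm). Origin on the table under the channel's middle. +y: along the channel to the blue end stop (push the shuttle so). +x: level, square to that, away from the robot (the bolt shoots so).
- end_stop: Blue block across the +y end of the channel, 88x13x46 mm, top 54 mm above the table, with a brass stop screw of 12 mm diameter standing out of it toward the shuttle. The screw's tip is set anywhere within 4.5 mm either side of stop_face, differently each time and measured by nothing: the end is found only by feel. Rigid. Origin on the table below stop_face; axes as the rail's.
- stop_face (a point): Middle setting of the stop screw's tip, 42 mm above the table; the true tip lies up to 4.5 mm before or behind it along y. Axes as the rail's.
- shuttle: Loose aluminium shuttle 64 (x) x 120 (y) x 26 (z) mm, 0.6 to 0.9 kg, in the channel with 1.5 mm play each side, underside 8 mm above the table. Origin at the centre of its underside; axes as the rail's. Starts 25 to 67 mm short of the screw. A clear dish (61 mm wide, 14 high) is fixed on its +y half. Sliding it takes 1 to 4 N, different each time and lost from the push; it stays where left.
- shuttle_handle (a point): Point on the axis of the shuttle's upright handle (18 mm diameter steel stem, small black cap) at about half its height: 53 mm above the table. The handle stands free from 34 to 72 mm above the table, 46 mm behind (-y of) the shuttle's centre.
- shuttle_nose (a point): Centre of the front of the dark striker plate (40 wide, top 58 mm above the table) at the shuttle's +y end, 42 mm above the table, where it meets the stop screw.
- keeper_mouth (a point): Centre of the mouth of the keeper slot in the shuttle's robot-side (-x) face, framed in brass, 21 mm above the table. The slot is 21 mm wide (y), 13 mm high, 30 mm deep along +x. Its middle faces the bolt, within 4.5 mm, when the shuttle is home.
- bolt: Barrel bolt, slides only along the rail's +x (travel 47 mm, starts 0 to 8 mm from fully drawn back), friction about 3 N, lost from the push; stays where left. Steel shoulder of 19 mm diameter, and out of it a brass pin 24 mm long, 10 mm diameter, its last 6 mm tapering to 5 mm. The shoulder ends the stroke, hard, on the shuttle's side. Origin on the bolt's axis, 48 mm ahead (+x) of its tip.
- bolt_handle (a point): Point on the axis of the bolt's upright handle (14 mm diameter steel stem, red cap), 55 mm above the table. The handle stands free from 32 to 70 mm above the table and moves with the bolt; pushed to +x it shoots the bolt. Behind it (-x) lies the barrel, 34 mm high.
- bolt_tip (a point): Tip of the bolt's brass pin, 21 mm above the table, 24 mm ahead (+x) of the shoulder and 38 mm ahead of the handle's axis.
- mirror_mount: black upright mirror mount, 50x50x60 mm, loose bystander on the table; origin at the centre of its underside.
- vial_1: amber glass vial with black cap, 22x22x52 mm, loose bystander on the table; origin at the centre of its underside.
- lens_tube_short: short black lens tube on end, 31x31x26 mm, loose bystander on the table; origin at the centre of its underside.
- mouse_mint: mint computer mouse, 114x57x23 mm, loose bystander on the table; origin at the centre of its underside.
- optic_box_near: small clear-lidded optics box, 40x40x20 mm, loose bystander on the table; origin at the centre of its underside.
- spacer: aluminium spacer block, 26x34x20 mm, loose bystander on the table; origin at the centre of its underside.
- tee: small metal tee connector, 29x46x14 mm, loose bystander on the table; origin at the centre of its underside.
Things that resemble listed ones, but are neither listed nor needed, are in the scene too. There is more than one size of the shuttle; the job needs the larger.

How it is judged:
By the outcome, as a careful person would: the job done as asked, in the order asked, and still so for the second after the job is handed in, with the robot touching nothing.
It also fails if it takes over 72 s, if anything falls off the work surface, if the arm or the gripper's body presses on something with over 40 N, if the wrist force passes 120 N, or if a joint passes its speed limit or range.

## Working session

There is one attempt and no reset: what is moved stays moved. The work goes in short steps, each a Python script; the robot and the scene stay as the last script left them, time stands still between calls to the robot, and variables do not carry over. Pictures are saved under pics/ and viewed, at most 10 in all, crops included, and the job is handed in when it is done.

```bash
mkdir -p pics; python3 - <<'E'
from cell import robot
import cv2,numpy as np
for n in("top","side"):
    c=robot.capture(n); cv2.imwrite(f"pics/{n}0.png",c["img"][:,:,::-1]); print(n,c["mtx"].tolist(),c["origin"],c["orientation"])
    np.save(f"pics/{n}0.npy",c,allow_pickle=True)
s=robot.read_state();print({k:s[k] for k in("time","ee_pos","tool_rot","wrist_force","opening")})
E
```

```text
top [[356.2811842879667, 0.0, 257.73326946285044], [0.0, 356.2811842879667, 188.91966859504677], [0.0, 0.0, 1.0]] [0.23628866 0.17009175 1.15660001] [-166.95763069    0.26815491  -90.92631484]
side [[494.4766691767717, 0.0, 263.4350727156563], [0.0, 494.4766691767717, 189.21264680620348], [0.0, 0.0, 1.0]] [-0.18579859  0.98612118  0.67369215] [-119.184814      1.26382476 -141.21525892]
{'time': 0.1, 'ee_pos': array([0.24425386, 0.5474838 , 0.23035352]), 'tool_rot': array([-1.79904879e+02, -1.04545601e-02,  1.55949759e+02]), 'wrist_force': array([-0.62475124,  0.24345759, -0.27725217]), 'opening': 1.0030801043003925}
```

View pics/top0.png

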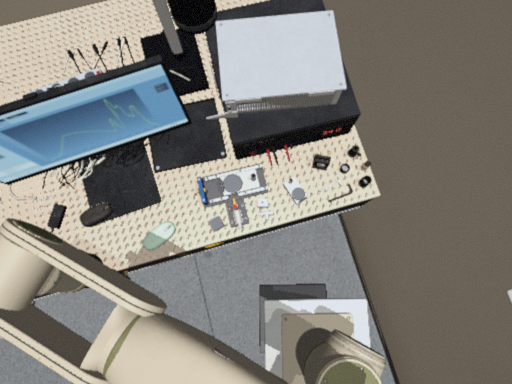

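View pics/side0.png

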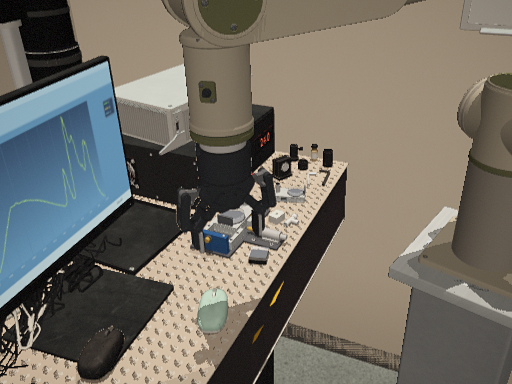

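The top view shows the rail at about (233,187), with the blue end stop at (203,190) and the bolt with its red cap at (236,205). There is a similar smaller slide at (295,190). Next, an enlarged crop of both.

```bash
cat > h.py <<'E'
import numpy as np,cv2
from scipy.spatial.transform import Rotation as R
def ray(c,uv):
    d=np.linalg.inv(c["mtx"])@[uv[0],uv[1],1.]
    return np.array(c["origin"]),R.from_euler('xyz',c["orientation"],degrees=True).as_matrix()@d
def plane(c,uv,z):
    o,d=ray(c,uv); return o+d*(z-o[2])/d[2]
def proj(c,p):
    q=R.from_euler('xyz',c["orientation"],degrees=True).as_matrix().T@(np.array(p)-c["origin"]); q=c["mtx"]@q; return q[:2]/q[2]
def tri(c1,u1,c2,u2):
    o1,d1=ray(c1,u1);o2,d2=ray(c2,u2)
    t=np.linalg.lstsq(np.c_[d1,-d2],o2-o1,rcond=None)[0]
    a,b=o1+d1*t[0],o2+d2*t[1]; return (a+b)/2,np.linalg.norm(a-b)
def load(n): return np.load(n,allow_pickle=True).item()
E
python3 - <<'E'
from h import *
c=load("pics/top0.npy"); print(plane(c,(233,187),0),plane(c,(295,190),0))
im=c["img"][160:235,190:320,::-1]
cv2.imwrite("pics/topc.png",cv2.resize(im,None,fx=6,fy=6,interpolation=cv2.INTER_CUBIC))
E
```

```text
[0.51226717 0.25360457 0.        ] [0.49843718 0.04721459 0.        ]
```

View pics/topc.png

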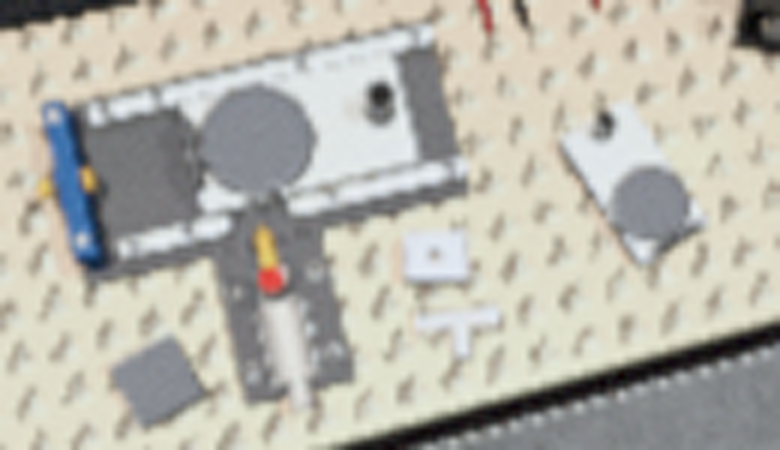

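The rail with the larger shuttle is at crop (270,140). The smaller loose shuttle at crop (635,185) is the decoy, since it is not in a rail. The shuttle's handle is at crop (380,100), px (253.3,176.7). The bolt's red cap is at crop (271,278), px (235.2,206.3). Next I measure the caps and the rail axes.

```bash
python3 - <<'E'
from h import *
from cell import robot
c=load("pics/top0.npy"); im=c["img"]; hsv=cv2.cvtColor(im,cv2.COLOR_RGB2HSV)
def cen(m,x0,x1,y0,y1):
    z=np.zeros_like(m);z[y0:y1,x0:x1]=m[y0:y1,x0:x1]; v,u=np.nonzero(z); return np.array([u.mean(),v.mean()]),len(u),np.c_[u,v].astype(np.float32)
blue,n,pb=cen(((hsv[...,0]>100)&(hsv[...,0]<125)&(hsv[...,1]>120)),193,212,172,208)
red,nr,_=cen(((hsv[...,0]<6)|(hsv[...,0]>174))&(hsv[...,1]>150),228,243,196,212)
blk,nk,_=cen(hsv[...,2]<75,248,259,170,183)
print(blue,n,red,nr,blk,nk)
B=np.array([plane(c,p,.054)[:2] for p in pb]).astype(np.float32)
w=cv2.minAreaRect(B); print("blue rect",w)
v=np.linalg.svd(B-B.mean(0))[2][0]; v*=np.sign(v[0]); print("x axis deg",np.degrees(np.arctan2(v[1],v[0])))
# rail top outer edges (crop coords /6)
f=lambda x,y:(x/6+190-.4,y/6+160-.4)
for a,b in(((95,122),(435,43)),((125,250),(465,175))):
    p,q=plane(c,f(*a),.03),plane(c,f(*b),.03); d=p-q; print("y axis edge",p[:2],q[:2],np.degrees(np.arctan2(-d[0],d[1])),np.linalg.norm(d))
H=plane(c,blk,.076);Bo=plane(c,red,.074)
print("handle",H,"bolt",Bo)
th=np.radians(np.degrees(np.arctan2(v[1],v[0])))
print("bluecentre",plane(c,blue,.054))
for yaw in(0,90,180,-90):
    for p in(H,Bo): 
        q=robot.ik([*p[:2],.1],[180,0,np.degrees(th)+yaw]); print(yaw,None if q is None else np.round(q,0))
for p in((186,120),(180,178-60),(157,62)): print("monitor edge at z .1/.35",plane(c,p,.1)[:2],plane(c,p,.35)[:2])
E
```

```text
[202.03409091 190.86363636] 88 [234.875 206.125] 8 [253.         175.71428571] 7
blue rect ((0.4859488308429718, 0.3480227589607239), (0.08262457698583603, 0.014920725487172604), 13.598447799682617)
x axis deg 14.235546
y axis edge [0.5303985  0.34151204] [0.57194269 0.15555592] 12.593564915996403 0.1905402837746403
y axis edge [0.45911456 0.32418745] [0.49730165 0.1407382 ] 11.758859105070341 0.1873816379307488
handle [0.52947908 0.18527634 0.076     ] bolt [0.43385215 0.242505   0.074     ]
bluecentre [0.48847163 0.34805093 0.054     ]
0 [ 14.   7. 100.  -0.  73.  90.]
0 [ 23.  -3. 110.  -0.  73.  99.]
90 [ 14.   7. 100.  -0.  73.  -0.]
90 [ 23.  -3. 110.  -0.  73.   9.]
180 [ 14.   7. 100.   0.  73. -90.]
180 [ 23.  -3. 110.   0.  73. -81.]
-90 None
-90 None
monitor edge at z .1/.35 [0.7107083  0.39624545] [0.59845682 0.34273568]
monitor edge at z .1/.35 [0.7179299  0.41563237] [0.60396973 0.3575355 ]
monitor edge at z .1/.35 [0.91972714 0.49876334] [0.75802014 0.42099701]
```

```bash
cat >> h.py <<'E'
TH=12.3; ux=np.array([np.cos(np.radians(TH)),np.sin(np.radians(TH))]); uy=np.array([-ux[1],ux[0]])
W=lambda a,b,z:[*(a*ux+b*uy),z]
def rep(r,tag):
    s=r.read_state(); p=s["ee_pos"]; f=s["wrist_force"]
    print(tag,"t%.2f"%s["time"],"rail xy",np.round([p[:2]@ux,p[:2]@uy,p[2]],4),"F",np.round([f[:2]@ux,f[:2]@uy,f[2]],2))
E
python3 - <<'E'
from h import *
from cell import robot as r
o=[180,0,TH+90]
r.command_gripper(0.0)
r.goto(W(.555,.022,.14),o); rep(r,"above")
r.move_l(W(.555,.022,.043),vel=.1); rep(r,"down")
c=r.capture("side"); np.save("pics/side1.npy",c,allow_pickle=True)
t=r.capture("top"); np.save("pics/top1.npy",t,allow_pickle=True)
u,v=proj(c,W(.555,.05,.05)).astype(int); u0,v0=proj(t,W(.54,.1,.05)).astype(int)
a=c["img"][v-60:v+40,u-80:u+60]; b=t["img"][v0-45:v0+55,u0-60:u0+60]
cv2.imwrite("pics/chk.png",cv2.resize(np.hstack([a,b])[:,:,::-1],None,fx=3,fy=3,interpolation=cv2.INTER_CUBIC))
E
```

```text
above t2.72 rail xy [0.5552 0.0229 0.1403] F [-0.02  0.37 -0.78]
down t3.83 rail xy [0.5557 0.022  0.0439] F [ 0.22 -0.36  0.53]
```

View pics/chk.png

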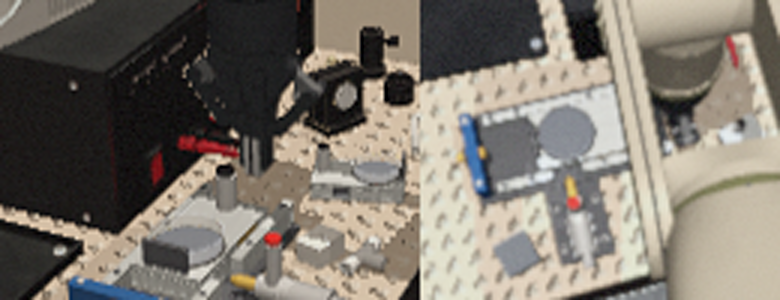

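Side crop: the pusher fingers, tips at about (258,170), stand behind the shuttle handle, cap at (225,170). The bolt's red cap is at (272,238). Nothing is in the way.

```bash
python3 - <<'E'
from h import *
from cell import robot as r
c=load("pics/side1.npy");t=load("pics/top0.npy")
u,v=proj(c,W(.555,.05,.05)).astype(int)
for n,p,q in(("handle",(225,170),(253.,175.8)),("bolt",(272,238),(234.9,206.1))):
    X,e=tri(t,q,c,(p[0]/3+u-80-.3,p[1]/3+v-60-.3)); print(n,"rail xy",X[:2]@ux,X[:2]@uy,"z",X[2],"gap",e)
hit=r.move_l(W(.555,.070,.043),vel=.03,force_limit=12); rep(r,f"fast {hit}")
r.move_l(W(.555,.066,.043),vel=.03); r.dwell(.2)
F=[]
for _ in range(10): r.dwell(.03); F.append(r.read_state()["wrist_force"])
F=np.array(F); print("bias",F[:,:2].mean(0)@uy,"std",(F[:,:2]@uy).std())
E
```

```text
handle rail xy 0.5597861962886972 0.06847230181852428 z 0.06880625283681646 gap 0.0027771290067387052
bolt rail xy 0.4778652788859068 0.14495478082636948 z 0.06723148398265816 gap 0.0019891246983433693
fast False t5.68 rail xy [0.555 0.07  0.043] F [ 0.36 -1.16 -0.38]
bias 0.0033874843274153145 std 0.6767397797101882
```

```bash
cat >> h.py <<'E'
def avg(r,u,n=8):
    F=[]
    for _ in range(n): r.dwell(.03); F.append(r.read_state()["wrist_force"][:2]@u)
    return np.mean(F)
E
python3 - <<'E'
from h import *
from cell import robot as r
hit=r.move_l(W(.555,.082,.043),vel=.012,force_limit=13); rep(r,f"mid {hit}"); print(avg(r,uy))
if not hit:
    r.move_l(W(.555,.079,.043),vel=.03)
    hit=r.move_l(W(.555,.112,.043),vel=.004,force_limit=16.5); rep(r,f"slow {hit}")
    for _ in range(3): print(avg(r,uy)); 
    rep(r,"hold")
E
```

```text
mid False t7.98 rail xy [0.555 0.082 0.043] F [ 0.01 -0.65 -0.42]
-0.9475763286385293
slow True t14.18 rail xy [0.5548 0.1024 0.0426] F [-0.   -1.21  1.24]
-1.6368118398110159
-1.051408414298475
-0.6557547430053454
hold t14.98 rail xy [0.5543 0.1024 0.0421] F [ 0.47 -0.93  0.05]
```

Contact at pusher y=0.1024 m, but the arm relaxes when the limit trips. I'll creep in by small steps until the held force is about 16.5 N.

```bash
cat >> h.py <<'E'
def creep(r,pos,u,target,y0,n=40,step=.0004):
    y=y0;last=None
    for i in range(n):
        r.move_l(pos(y),vel=.004); f=-avg(r,u,5)
        print("%.4f:%.1f"%(y,f),end=" ")
        if f>target-1.0: break
        k=max(3000.,(f-last)/st if last is not None and f-last>.5 and st>0 else 12000.)
        st=min(step,max(.0001,.7*(target-f)/k)); last=f; y+=st
    return y,f
E
python3 - <<'E'
from h import *
from cell import robot as r
y,f=creep(r,lambda y:W(.555,y,.043),uy,16.8,.1022); print()
for _ in range(2): print("hold",-avg(r,uy,10))
rep(r,"held")
E
```

```text
0.1022:0.0 0.1026:1.9 0.1030:5.2 0.1034:6.6 0.1038:8.8 0.1042:10.5 0.1046:12.2 0.1050:13.6 0.1054:15.1 0.1057:16.7 
hold 16.817730271902825
hold 16.783004239060837
held t20.00 rail xy [0.5551 0.1028 0.043 ] F [ -1.1  -16.96   1.45]
```

```bash
python3 - <<'E'
from h import *
from cell import robot as r
r.dwell(.4); print("hold",-avg(r,uy,6))
r.move_l(W(.555,.088,.043),vel=.05); r.move_l(W(.555,.088,.15),vel=.15)
o=[180,0,TH]
r.goto(W(.428,.145,.15),o); r.move_l(W(.428,.145,.046),vel=.1); rep(r,"down")
print("bias",avg(r,ux,6))
hit=r.move_l(W(.470,.145,.046),vel=.02,force_limit=12); rep(r,f"fast {hit}"); print(-avg(r,ux,5))
for n in("side","top"):
    c=r.capture(n); np.save(f"pics/{n}2.npy",c,allow_pickle=True)
    u,v=proj(c,W(.5,.15,.05)).astype(int); 
    cv2.imwrite(f"pics/{n}2.png",cv2.resize(c["img"][v-50:v+40,u-65:u+65,::-1],None,fx=5,fy=5,interpolation=cv2.INTER_CUBIC))
E
```

```text
hold 16.57929724483274
down t24.68 rail xy [0.4286 0.1451 0.0467] F [-0.24  0.15  0.65]
bias 0.4333421998017963
fast False t27.13 rail xy [0.4699 0.145  0.0459] F [-1.85  1.79  0.21]
2.9560532643275845
```

View pics/side2.png

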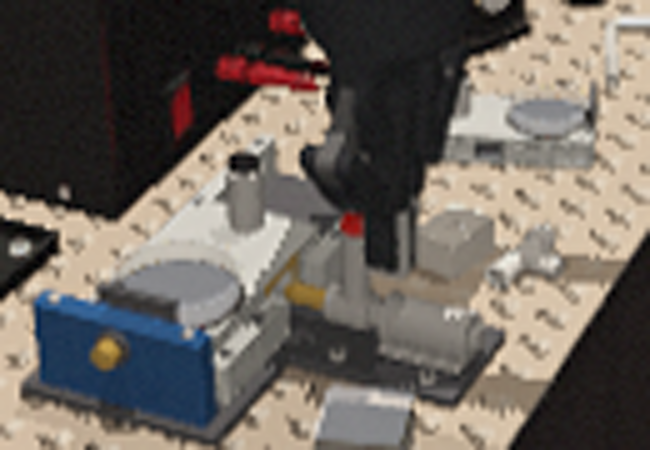

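The side crop shows the shuttle home at the blue block, with the striker at (140,300). The pusher is against the bolt handle at (355,260), and the brass pin at (305,295) is heading for the keeper. Continuing slowly.

```bash
python3 - <<'E'
from h import *
from cell import robot as r
hit=r.move_l(W(.480,.145,.046),vel=.010,force_limit=11); rep(r,f"mid {hit}"); print(-avg(r,ux,5))
hit=r.move_l(W(.512,.145,.046),vel=.004,force_limit=12); rep(r,f"slow {hit}"); print(-avg(r,ux,6))
E
```

```text
mid False t28.55 rail xy [0.4801 0.145  0.0461] F [-2.91  0.37 -0.74]
2.3771410666480906
slow True t33.17 rail xy [0.496  0.1449 0.0448] F [ 0.06  0.11 -0.44]
-0.06938709822712963
```

```bash
python3 - <<'E'
from h import *
from cell import robot as r
y,f=creep(r,lambda x:W(x,.145,.046),ux,18.2,.4960); print()
for _ in range(4): print("hold",-avg(r,ux,10))
rep(r,"held")
c=r.capture("side"); u,v=proj(c,W(.5,.15,.05)).astype(int)
cv2.imwrite("pics/side3.png",cv2.resize(c["img"][v-50:v+40,u-65:u+65,::-1],None,fx=5,fy=5,interpolation=cv2.INTER_CUBIC))
E
```

```text
0.4960:-0.0 0.4964:0.6 0.4968:4.2 0.4972:6.3 0.4976:8.1 0.4980:8.9 0.4984:10.6 0.4988:11.7 0.4992:13.2 0.4996:14.4 0.5000:16.3 0.5003:17.1 0.5005:17.5 
hold 17.521491037202217
hold 17.562938594998084
hold 17.6201986801102
hold 17.533478677279884
held t40.57 rail xy [0.4967 0.1452 0.0446] F [-17.97   1.33   8.37]
```

View pics/side3.png

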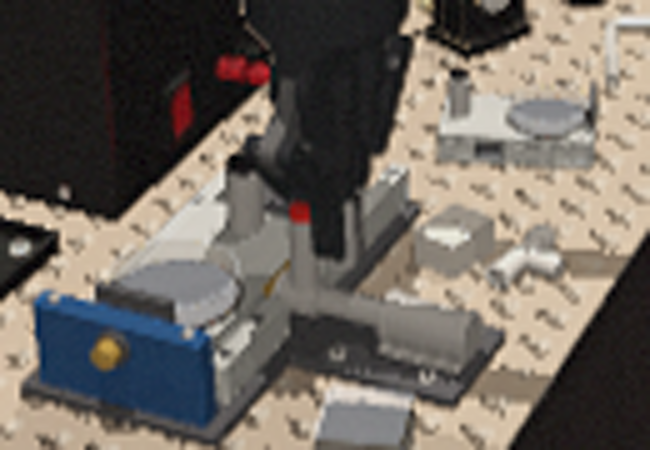

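The side crop shows the pin fully inside the keeper, the shoulder on the shuttle's side at (290,295), and a steady 17.5 N push held. Retracting and handing in.

```bash
python3 - <<'E'
from h import *
from cell import robot as r
r.move_l(W(.478,.145,.046),vel=.04); r.move_l(W(.478,.145,.2),vel=.15); rep(r,"clear")
c=r.capture("side"); u,v=proj(c,W(.5,.15,.05)).astype(int)
cv2.imwrite("pics/side4.png",cv2.resize(c["img"][v-50:v+40,u-65:u+65,::-1],None,fx=5,fy=5,interpolation=cv2.INTER_CUBIC))
E
```

```text
clear t42.51 rail xy [0.4773 0.1449 0.1987] F [-1.12 -0.91 -0.32]
```

View pics/side4.png

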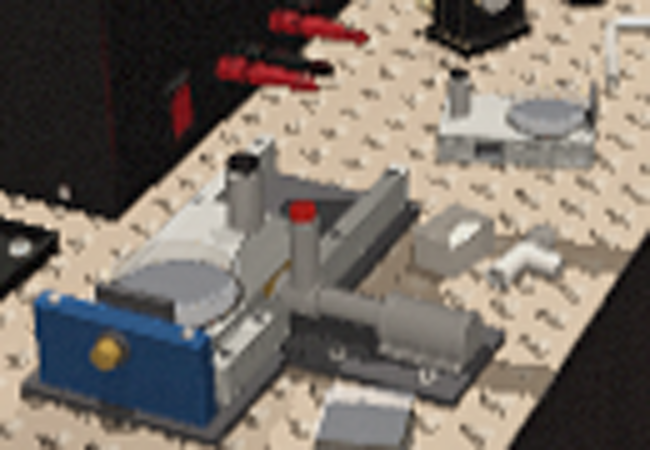

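The bolt, shoulder at (290,295), is seated against the shuttle. The shuttle is home, the bystanders are unmoved and the robot is clear.

```bash
python3 -c "
from cell import robot as r
print(r.hand_in())"
```

```text
the job is handed in; nothing more can be done
None
```

The job is handed in at about 43 s: the shuttle was pushed home on the stop screw and held with a push of about 16.8 N, then the bolt was shot fully into the keeper and held with about 17.5 N. Less 1–4 N sliding friction that is about 13–16 N at the stop, and less about 3 N about 14.5 N at the shoulder. The robot is clear and nothing around the rail was disturbed.

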